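# Clip the lamp to its bracket and hold the sample loader's lid open

### The arm

A 7-joint arm with a two-finger parallel gripper is mounted at the origin on the work surface. World frame = base frame: x ahead of the robot, y to its left, z up, the work surface at z = 0. Lengths are in m, angles in rad, forces in N, time in s.
With the tool pointing down it reaches from about 0.4 to 0.85 m from the base axis. Payload 10.4 kg.
Tool frame: the origin (TCP) lies at the very end of the fingers, on their centre line; the grasp point (between the pads) lies 19 mm behind it; z points along the fingers, y is the line along which they close (so a half turn about z gives the same grasp; the last joint's range is limited). The gripper opens to 87 mm and grips with 3 to 60 N. Pads are 19 mm wide; open, the fingers measure 117 mm over their backs; the gripper's body (75 mm by 190 mm) begins 51 mm behind the grasp point.
Start: joints at [-1.244, 0.332, -0.065, 1.46, 0.022, 1.35, -0.088], TCP at [0.214, 0.587, 0.223] pointing down, gripper open.
Joint ranges: [-2.6, 2.6], [-0.5, 2.12], [-1.47, 1.34], [0.16, 2.42], [-1.27, 4.41], [0.06, 2.06], [-2.6, 2.6]. Speed limits (rad/s): [2.22, 2.22, 2.79, 2.79, 3.14, 3.14, 3.14].

### API

Orientations are given as a 3x3 rotation matrix whose columns are the frame's x, y, z axes.
In Python, from bench import get_obs, grab_frame, calibration, close_job gives the robot as it stands.
- The arm moves only by the shell command python3 -m pendant 'ROWS'. ROWS is JSON, a list that holds one entry, the list of rows, each a list of 7 numbers: the shift along the tool's x, y, z in mm, then the turn, a rotation vector about the tool's x, y, z in degrees, then the closure, from -1 (fully open) to 1 (shut). In form: [[[tx, ty, tz, ax, ay, az, claw], ...]]. A call has exactly 8 rows; each row shifts and turns the commanded pose from where the row before left it, along the tool's axes as they then stand; what a row does not reach is not made up. A row lasts 1/10 s, in which the tool goes at most 50 mm and 8.59 degrees, less where a joint would pass 70% of its speed; a pose out of reach is approached as far as the arm can. A call with a gripper value outside its range is refused whole. The fingers move at their own pace and stop on an object; the grip force is fixed at half the most. Time passes only in rows, so rows that do not move let the fingers close, or fill a call up. It gives the time, the measured TCP pose, the force, the opening and the grip force at its end, in the units of the state.
- get_obs(): the state, without advancing time (a new reading comes with each control period).
- grab_frame(name): name is "scene" or "top" or "wrist"; returns the picture (400x640x3 uint8, red, green, blue); there is no depth.
- calibration(name): a dict with "camera_matrix" (3x3 intrinsics, pixels), "k1" (the pictures are not rectified: a ray, as slopes to the right and down, at radius r is drawn at 1 + k1 r^2 times it, then the intrinsics apply), "cam_to_world" (4x4, takes a point from camera to world coordinates); the wrist camera has in their place "hand_eye" (4x4, takes a point from camera to tool coordinates, whose origin is the TCP and whose axes are the flange's). Camera axes: x right, y down, z forward; pixel columns grow to the right and rows downward; lengths in m; the calibration is good to about 2 mm. A picture is of the moment at which its call begins: read the wrist's pose just before it. calibration takes no time and is no camera call.
- close_job(): hands the job in; it is judged then, once.
The state is a dict: "time": time; "joint_positions": joint angles; "joint_velocities": joint speeds; "joint_torque": joint torques, N m; "tcp_pos": TCP position; "ee_rot": TCP orientation; "ft_force": force on the tool from outside, world axes, zero at the start; "ft_torque": the same for the moment, N m; "width": finger opening in m; "grip_force": force on a finger pad.
Only numpy, scipy, OpenCV 4.12 (cv2) and the standard library are available. Lean on these libraries where they do the work, as an engineer would, in place of code of your own. Each camera call takes 0.05 s, during which the arm holds its last target. There are 200 camera calls.

### The job

Get the sample loader ready for inspection: take the clip-on lamp, squeeze it open and clip it upright, well down over the middle of the top edge of the orange bracket plate, in line with the plate, and let go of it. Then lift the loader's self-closing lid by its bar handle and hold it steady 60 degrees open. Finish while still holding the lid there with the fingers: if you let go it falls shut. Leave the jar and the bottle where they are.

Things in the scene. Friction and masses are not known exactly. Their poses are not given: they have to be found in the camera images.
- loader: Sample loader, fixed to the bench: dark navy open-topped box, 180 (x) x 200 (y) x 100 mm high, orange front with a small screen facing the robot (-x), a carousel of crucibles inside. Origin: centre of its underside; x points from its front to its back, y to its left side, z up.
- lid (a joint): White lid, 184 x 200 x 8 mm, about 0.28 kg, hinged along the box's far (+x) top edge, in rad: 0 = shut (level), grows as its front swings up and away from the robot; pi/3 = 60 degrees; stop at 1.75. Weight and a spring pull it shut (2 to 3 N at the handle lift it). Thin steel arcs by the hinge bear an orange tick at 60 degrees, where the lid's mid-plane lines up with it.
- lid_handle (a point): Middle of the lid's handle, a round steel bar 10 mm thick, 90 mm long along the loader's y, 228 mm from the hinge line in the lid's mid-plane, 41 mm clear in front of the lid's edge, joined to it by a 10 mm rod at each end. 105 mm above the bench when shut. The bar can pivot between the finger pads as the lid swings.
- lid_hinge (a point): Point on the lid's hinge line, midway across the loader, 105 mm above the bench; does not move. Its y axis is the hinge line and x, y, z are parallel to the loader's.
- clip: Clip-on lamp: sprung yellow clamp, two halves, 56 (x) x 50 (y) x 94 mm high, 0.12 kg, standing loose, handles up. Origin: on its pivot, 44 mm above its feet. x along the pivot, y across the jaws, z up. A light strip in a dark case on the outside of each jaw (49 mm over both): it may go on either way round. Pose: that of the -y half, which leans by half the opening when squeezed.
- clip_jaw (a joint): Opening of the clip in radians: 0 = shut, about 0.06 when it grips the 6 mm plate (jaws flat on it), 0.50 = fully open (about 25 mm between the jaw ends); a spring closes it.
- bracket: Lamp bracket, fixed to the bench: navy foot 100 (x) x 70 (y) x 15 mm with an orange upright plate 70 mm wide along x, 6 mm thick along y, its top edge 120 mm above the bench. Origin: centre of the underside of the foot.
- plate_top (a point): Middle of the bracket plate's top edge; axes as the bracket's (x along the edge, z up). When the clip is well on, its pivot is 5 to 20 mm above this point.
- jar: Bystander: amber jar with a blue cap, 56 mm across, 85 mm high; origin at the centre of its underside.
- flask: Bystander: white bottle with a red cap, 48 mm across, 110 mm high; origin at the centre of its underside.
- clip_grip (a point): Where to squeeze the clip: between its handles, 28 mm above the pivot; squeeze along the clip's y with 15 to 30 N. The handles are flat paddles 30 mm wide (x) up to 49 mm above the pivot; their outer faces lean apart (about 50 mm over the tops when shut) and become parallel, 26 mm apart, when fully open. The jaw pads lie 16 to 42 mm below the pivot.
Mind the look-alikes: they are no part of the job. What is shaped like the clip but green is not meant. Several things look just like the bracket: the one meant starts farthest from the robot's base.

How it is judged:
By the outcome, as a careful person would: the job done as asked, in the order asked, and still so for the second after the job is handed in, while the arm keeps its last pose, push and grip.
It also fails if it takes over 67 s, if anything falls off the work surface, if the arm or the gripper's body presses on something with over 40 N, if the wrist force passes 120 N, or if a joint passes its speed limit or range.

## Working session

There is one attempt and no reset: what is moved stays moved. The work goes in short steps, Python scripts to look and compute and a shell command to move; the robot and the scene stay as the last step left them, time stands still between calls to the robot, and variables do not carry over. Pictures are saved under pics/ and viewed, at most 10 in all, crops included, and the job is handed in when it is done.

```bash
mkdir -p pics; ls; python3 - <<'E'
from bench import *
import cv2,numpy as np
np.set_printoptions(precision=4,suppress=True)
o=get_obs();print(o)
for n in ("scene","top"):
    c=calibration(n);print(n,c)
    cv2.imwrite(f"pics/{n}0.png",grab_frame(n)[:,:,::-1])
print(calibration("wrist"))
E
```

```text
pics
{'time': 0.0, 'joint_positions': array([-1.2436,  0.3329, -0.0647,  1.4609,  0.0217,  1.3499, -0.0885]), 'joint_velocities': array([-0.0007, -0.0001, -0.0019, -0.0003, -0.0006, -0.0021,  0.0007]), 'joint_torque': array([ -0.0012, -62.3263,   0.0235, -38.9898,  -0.0616,   0.0397,
         0.0001]), 'tcp_pos': array([0.2141, 0.5868, 0.2218]), 'ee_rot': array([[-0.9395,  0.3427, -0.0004],
       [ 0.3427,  0.9395, -0.0014],
       [-0.0001, -0.0014, -1.    ]]), 'ft_force': array([-0.4132, -1.0118, -0.2945]), 'ft_torque': array([-0.0248,  0.0366,  0.0386]), 'grip_force': 0.0, 'width': 0.08667857401548883}
scene {'camera_matrix': array([[470.8146,   0.    , 327.9239],
       [  0.    , 470.8146, 200.3808],
       [  0.    ,   0.    ,   1.    ]]), 'k1': -0.12667990079876945, 'cam_to_world': array([[-0.878 ,  0.4071, -0.2518,  0.8835],
       [ 0.4786,  0.7578, -0.4434,  0.5701],
       [ 0.0103, -0.5098, -0.8602,  1.255 ],
       [ 0.    ,  0.    ,  0.    ,  1.    ]])}
top {'camera_matrix': array([[468.4909,   0.    , 321.9898],
       [  0.    , 468.4909, 202.9267],
       [  0.    ,   0.    ,   1.    ]]), 'k1': -0.10466723060378273, 'cam_to_world': array([[-0.0119, -0.986 ,  0.1663,  0.3142],
       [-0.9999,  0.0099, -0.0126,  0.0025],
       [ 0.0108, -0.1664, -0.986 ,  1.3361],
       [ 0.    ,  0.    ,  0.    ,  1.    ]])}
{'camera_matrix': array([[283.1793,   0.    , 322.7791],
       [  0.    , 283.1793, 200.7293],
       [  0.    ,   0.    ,   1.    ]]), 'k1': -0.025301645805853725, 'hand_eye': array([[ 0.001 , -0.9682, -0.2502,  0.0681],
       [ 1.    ,  0.0013, -0.0012,  0.0005],
       [ 0.0015, -0.2502,  0.9682, -0.1631],
       [ 0.    ,  0.    ,  0.    ,  1.    ]])}
```

View pics/scene0.png

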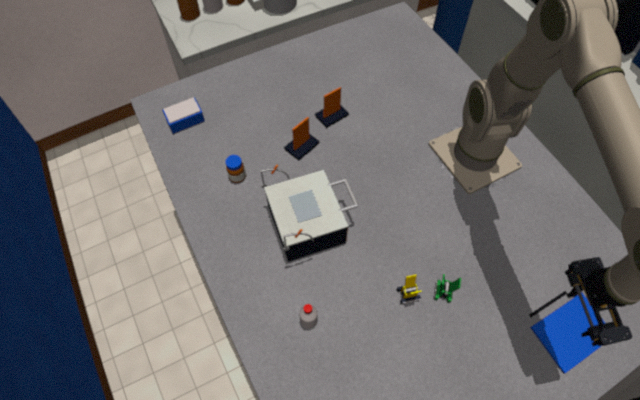

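View pics/top0.png

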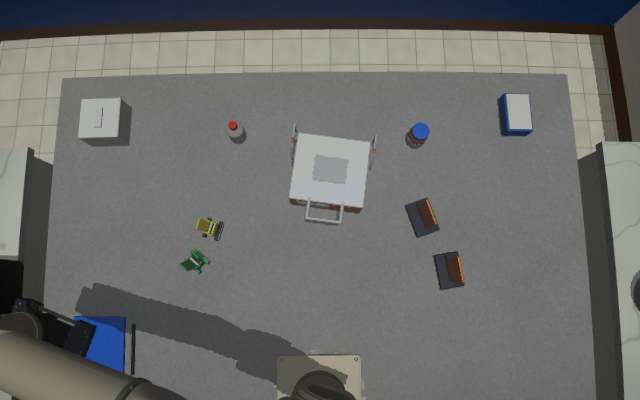

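The scene picture shows the yellow clip at (410,288), the green decoy at (446,288), brackets at (300,138) and (332,106), and the lid handle at (345,195). In the top picture the clip is at (209,228), the brackets are at (422,217), which is farther from the base, and (450,270), and the handle bar is at (323,221).

```bash
cat > h.py <<'E'
from bench import *
import cv2,numpy as np
np.set_printoptions(precision=4,suppress=True)
def T(name,o=None):
    c=calibration(name)
    if name!="wrist": return c,c["cam_to_world"]
    M=np.eye(4);M[:3,:3]=o["ee_rot"];M[:3,3]=o["tcp_pos"]
    return c,M@c["hand_eye"]
def ray(cam,uv):
    c,M=cam; K=c["camera_matrix"]
    uv=np.array(uv,float).reshape(1,1,2)
    p=cv2.undistortPoints(uv,K,np.array([c["k1"],0,0,0,0.]),R=None,P=None)[0,0]
    d=M[:3,:3]@[p[0],p[1],1.];return M[:3,3],d/np.linalg.norm(d)
def proj(cam,P):
    c,M=cam; W=np.linalg.inv(M)
    return cv2.projectPoints(np.array(P,float).reshape(-1,1,3),cv2.Rodrigues(W[:3,:3])[0],W[:3,3],c["camera_matrix"],np.array([c["k1"],0,0,0,0.]))[0][:,0]
def plane(cam,uv,z):
    o,d=ray(cam,uv);return o+d*(z-o[2])/d[2]
def tri(*obs):
    A=0;b=0;R=[]
    for cam,uv in obs:
        o,d=ray(cam,uv);P=np.eye(3)-np.outer(d,d);A=A+P;b=b+P@o;R.append((o,P))
    x=np.linalg.solve(A,b);return x,max(np.linalg.norm(P@(x-o)) for o,P in R)
def blobs(im,lo,hi,amin=30):
    m=cv2.inRange(cv2.cvtColor(im,cv2.COLOR_RGB2HSV),np.array(lo),np.array(hi))
    cs,_=cv2.findContours(m,cv2.RETR_EXTERNAL,cv2.CHAIN_APPROX_NONE)
    return [c for c in sorted(cs,key=cv2.contourArea,reverse=True) if cv2.contourArea(c)>=amin]
E
python3 - <<'E'
from h import *
I={n:cv2.imread(f"pics/{n}0.png")[:,:,::-1].copy() for n in("scene","top")}
for n in I:
  for nm,lo,hi in(("yellow",(22,120,90),(34,255,255)),("orange",(5,130,60),(17,255,255))):
    for c in blobs(I[n],lo,hi,12)[:5]:
      print(n,nm,cv2.contourArea(c),cv2.boundingRect(c),cv2.approxPolyDP(c,2,True)[:,0].tolist())
s,t=T("scene"),T("top")
print(tri((s,(410,284)),(t,(209,228))),tri((s,(301,124)),(t,(428,212))))
for uv in((422,217),(450,270)):print(plane(t,uv,.015))
print("handle",[plane(t,uv,.105) for uv in((308,220),(341,223))],[plane(s,uv,.105) for uv in((346,180),(356,204))],plane(t,(325,222),.105))
E
python3 - <<'E'
import cv2,numpy as np
a=cv2.imread("pics/scene0.png");b=cv2.imread("pics/top0.png")
f=lambda im,x,y,w,h:cv2.resize(im[y:y+h,x:x+w],(400,300),interpolation=cv2.INTER_CUBIC)
cv2.imwrite("pics/crop1.png",np.vstack([np.hstack([f(a,380,260,80,60),f(b,170,210,80,60)]),np.hstack([f(a,270,100,80,60),f(b,290,170,100,75)])]))
E
```

```text
scene yellow 157.0 (403, 274, 18, 23) [[415, 274], [406, 276], [403, 286], [406, 296], [420, 291], [416, 289], [408, 295], [405, 291], [407, 287], [416, 287]]
scene orange 313.0 (323, 88, 18, 29) [[340, 88], [324, 96], [323, 116], [339, 108]]
scene orange 297.5 (293, 117, 16, 32) [[307, 117], [293, 128], [294, 148], [308, 137]]
scene orange 85.5 (178, 0, 15, 13) [[178, 1], [181, 12], [192, 6], [187, 4], [192, 0]]
scene orange 50.5 (227, 165, 16, 10) [[242, 165], [236, 171], [227, 169], [228, 172], [238, 174], [242, 171]]
top yellow 194.0 (196, 219, 20, 17) [[198, 219], [196, 228], [212, 235], [215, 223]]
top orange 47.5 (426, 199, 11, 26) [[427, 199], [435, 224]]
top orange 35.5 (457, 256, 7, 27) [[458, 256], [463, 282]]
(array([0.4643, 0.293 , 0.068 ]), np.float64(0.003650390958440228)) (array([ 0.4929, -0.2936,  0.123 ]), np.float64(0.001545468331883512))
[ 0.4933 -0.3006  0.015 ]
[ 0.341  -0.3743  0.015 ]
handle [array([0.4764, 0.0243, 0.105 ]), array([ 0.4674, -0.063 ,  0.105 ])] [array([ 0.4673, -0.0585,  0.105 ]), array([0.4825, 0.0253, 0.105 ])] [ 0.4706 -0.0206  0.105 ]
```

View pics/crop1.png

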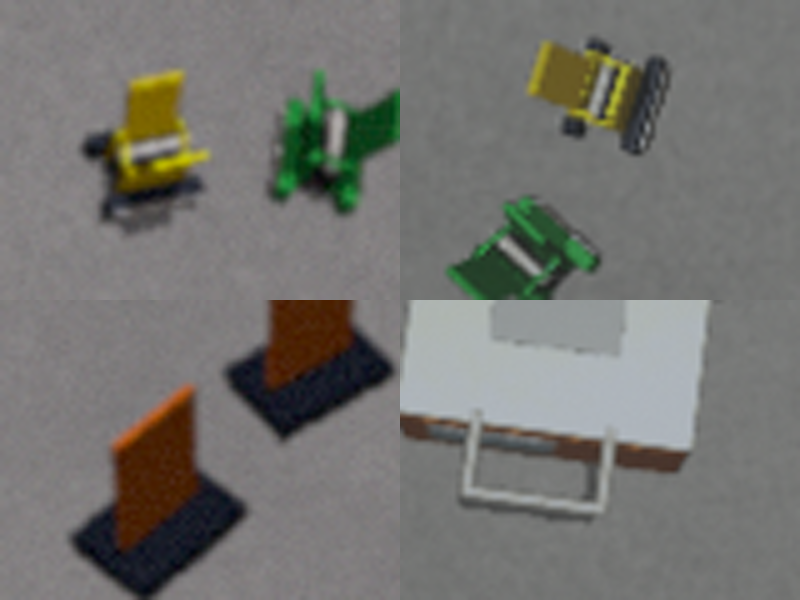

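The crops show the clip's light strip running from about (221,222) to (216,240) in the top picture. The clip stands upright with its pivot along about (0.95,-0.3). The target plate's edge ends at (293,128) and (307,117) in the scene picture. The lid is shut, with the bar near (0.471,-0.020). The tool is already nearly aligned with the clip, so I move over it.

```bash
python3 -m pendant '[[[-42,-24,0,0,0,0,-1],[-42,-24,0,0,0,0,-1],[-42,-24,0,0,0,0,-1],[-42,-24,0,0,0,0,-1],[-42,-24,0,0,0,0,-1],[-42,-24,0,0,0,0,-1],[-42,-24,0,0,0,0,-1],[-40,-22,0,0,0,0,-1]]]'
python3 - <<'E'
from h import *
o=get_obs();im=grab_frame("wrist");print(o["tcp_pos"],o["ee_rot"],o["ft_force"])
cv2.imwrite("pics/w1.png",im[:,:,::-1])
w=T("wrist",o);np.save("w1.npy",w[1])
for c in blobs(im,(22,110,70),(34,255,255),40)[:4]:
    print(cv2.contourArea(c),cv2.boundingRect(c),cv2.minAreaRect(c),cv2.approxPolyDP(c,2,True)[:,0].tolist())
E
```

```text
time: 0.9
tcp_pos: [0.4639, 0.2921, 0.2225]
ee_rot: [[-0.939, 0.343, -0.0], [0.343, 0.939, -0.0], [0.0, -0.0, -1.0]]
ft_force: [0.3, 0.5, -0.4]
width: 0.0871
grip_force: 0.0
[0.4639 0.2921 0.2225] [[-0.9393  0.3432 -0.0001]
 [ 0.3432  0.9393 -0.0001]
 [ 0.0001 -0.0001 -1.    ]] [ 0.3334  0.542  -0.4184]
1307.0 (306, 166, 49, 43) ((329.8958740234375, 186.41006469726562), (40.452823638916016, 47.166587829589844), 85.8150863647461) [[353, 179], [340, 174], [335, 166], [331, 172], [318, 167], [316, 175], [306, 182], [308, 207], [312, 208], [322, 199], [341, 199], [353, 205]]
```

View pics/w1.png

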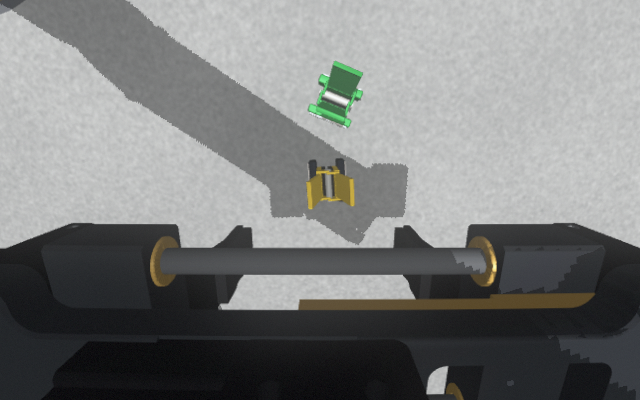

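The wrist picture shows the yellow clip at about (330,187): handle edges at u=306 and 353, rows 179–207, and a bright pivot at (328,184). I cast these onto the handle-top height and triangulate against the top camera.

```bash
python3 - <<'E'
from h import *
w=(calibration("wrist"),np.load("w1.npy"));s,t=T("scene"),T("top")
P=[plane(w,uv,.093) for uv in((307,207),(306,182),(353,179),(354,205))]
print(np.array(P),"mean",np.mean(P,0))
print("sizes",[np.linalg.norm(P[i]-P[(i+1)%4]) for i in range(4)])
print("pivot",plane(w,(328,184),.044))
R=np.load("w1.npy")
print("handle edge centre in top",tri((w,(354,192)),(t,(197,223.5))), "pivot top",tri((w,(328,184)),(t,(210,228))),tri((w,(328,184)),(s,(410,289))),tri((w,(328,184)),(s,(410,289)),(t,(210,228))))
for n,p in zip("abcd",P): print(proj(t,p)[0],proj(s,p)[0])
im=cv2.imread("pics/w1.png");cv2.imwrite("pics/crop2.png",cv2.resize(im[150:225,280:380],(800,600),interpolation=cv2.INTER_CUBIC))
# plate ends
A=[tri((s,a),(t,b)) for a,b in(((293,127),(436,224)),((307.5,116.5),(427,198.5)))];print("plate",A)
E
```

```text
[[0.4716 0.2713 0.093 ]
 [0.4458 0.28   0.093 ]
 [0.4596 0.3274 0.093 ]
 [0.4868 0.3194 0.093 ]] mean [0.466  0.2996 0.093 ]
sizes [np.float64(0.027258430117599344), np.float64(0.04933722324288165), np.float64(0.028269439681861755), np.float64(0.050432083613803955)]
pivot [0.465  0.2985 0.044 ]
handle edge centre in top (array([0.4723, 0.3234, 0.0926]), np.float64(0.0011247368772486213)) pivot top (array([0.4648, 0.2984, 0.0441]), np.float64(0.0002504743330088998)) (array([0.4657, 0.2975, 0.0424]), np.float64(0.0009578231162243109)) (array([0.4653, 0.2979, 0.0431]), np.float64(0.0014495899381540198))
[215.9792 223.2028] [406.115  275.4523]
[212.5285 232.8269] [416.011  273.7487]
[195.1616 227.8153] [421.619  291.0015]
[198.3883 217.762 ] [411.3096 293.2618]
plate [(array([ 0.4828, -0.3462,  0.0386]), np.float64(0.017223291913432682)), (array([ 0.5022, -0.2597,  0.208 ]), np.float64(0.014921293579909999))]
```

View pics/crop2.png

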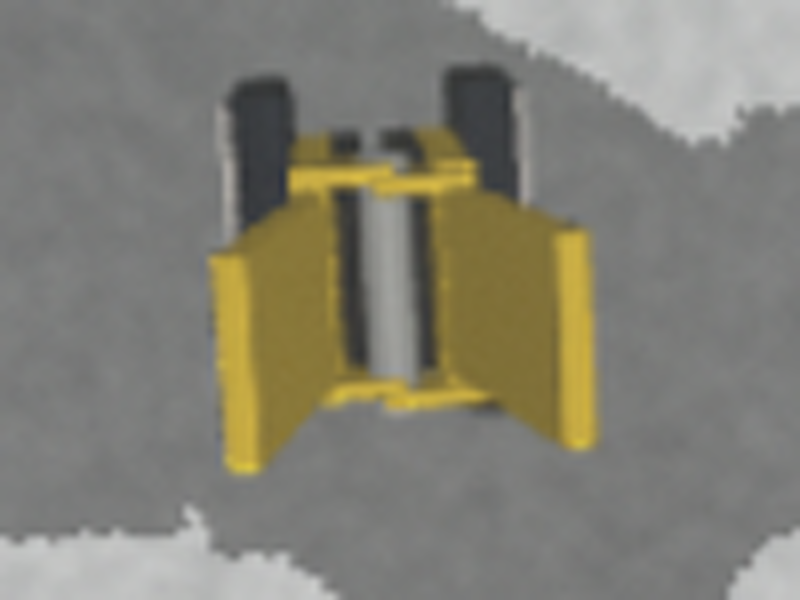

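The crop shows an upright, shut clip seen squarely from above, and its height and sizes check out (pivot 44 mm, tops 93 mm, 50 mm span). I correct by 7 mm and about 2.3°, descend and squeeze.

```bash
python3 -m pendant '[[[0,7,10,0,0,-2.3,-1],[0,0,30,0,0,0,-1],[0,0,30,0,0,0,-1],[0,0,30,0,0,0,-1],[0,0,30,0,0,0,-1],[0,0,22,0,0,0,-1],[0,0,12,0,0,0,-1],[0,0,5.5,0,0,0,-1]]]'
python3 -m pendant '[[[0,0,0,0,0,0,0.3],[0,0,0,0,0,0,1],[0,0,0,0,0,0,1],[0,0,0,0,0,0,1],[0,0,0,0,0,0,1],[0,0,0,0,0,0,1],[0,0,0,0,0,0,1],[0,0,0,0,0,0,1]]]'
python3 - <<'E'
from h import *
s,t=T("scene"),T("top")
A=[tri((s,a),(t,b)) for a,b in(((293,127.5),(427,198.5)),((307.5,117),(435.5,224.5)))];print("plate",A)
print([plane(s,a,.12) for a in((293,127.5),(307.5,117))],[plane(t,a,.12) for a in((427,198.5),(435.5,224.5))])
E
```

```text
time: 1.75
tcp_pos: [0.4647, 0.3006, 0.052]
ee_rot: [[-0.952, 0.305, -0.001], [0.305, 0.952, -0.001], [0.001, -0.001, -1.0]]
ft_force: [-0.0, 0.5, 0.9]
width: 0.0872
grip_force: 0.0
time: 2.55
tcp_pos: [0.4654, 0.3004, 0.0535]
ee_rot: [[-0.952, 0.305, 0.0], [0.305, 0.952, -0.0], [-0.0, -0.0, -1.0]]
ft_force: [-5.8, -13.7, 25.0]
width: 0.0313
grip_force: 27.9
plate [(array([ 0.5255, -0.2885,  0.1318]), np.float64(0.0012476379964587016)), (array([ 0.4601, -0.3134,  0.1177]), np.float64(0.0016029340020490813))]
[array([ 0.5209, -0.2964,  0.12  ]), array([ 0.4619, -0.313 ,  0.12  ])] [array([ 0.5285, -0.2923,  0.12  ]), array([ 0.4586, -0.3116,  0.12  ])]
```

```bash
python3 -m pendant '[[[0,0,-5,0,0,0,1],[0,0,-15,0,0,0,1],[0,0,-25,0,0,0,1],[0,0,-30,0,0,0,1],[0,0,-30,0,0,0,1],[0,0,-30,0,0,0,1],[0,0,-20,0,0,0,1],[0,0,-5,0,0,0,1]]]'
python3 - <<'E'
from h import *
o=get_obs();im=grab_frame("wrist");sc=grab_frame("scene")
np.save("w2.npy",T("wrist",o)[1]);cv2.imwrite("pics/w2.png",im[:,:,::-1])
sp=proj(T("scene"),o["tcp_pos"])[0].astype(int);print(sp)
x,y=np.clip(sp-[40,30],0,[560,340])
cv2.imwrite("pics/crop3.png",np.vstack([cv2.resize(im[140:260,220:420,::-1],(500,300)),cv2.resize(sc[y:y+60,x:x+100,::-1],(500,300),interpolation=cv2.INTER_CUBIC)]))
E
```

```text
time: 3.35
tcp_pos: [0.466, 0.3016, 0.2154]
ee_rot: [[-0.952, 0.305, 0.003], [0.305, 0.952, 0.003], [-0.002, 0.003, -1.0]]
ft_force: [0.5, 0.9, -1.6]
width: 0.0251
grip_force: 30.0
[422 265]
```

View pics/crop3.png

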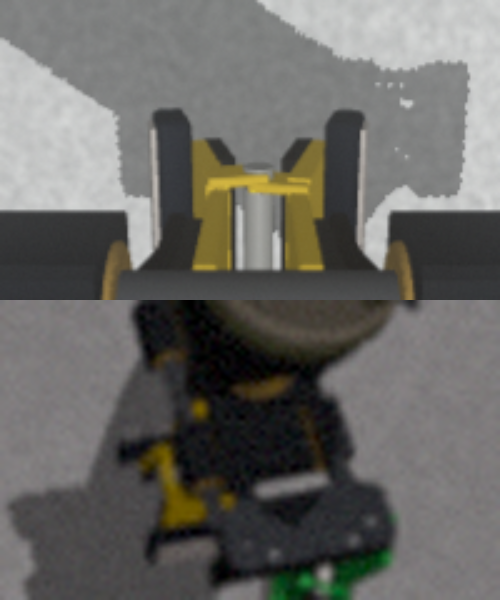

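The crops show the clip held centred (wrist u≈323) and fully open (width 25 mm), lifted clear. I swing it across, turn it in line with the plate, and stop a bit beyond so the wrist camera sees the plate.

```bash
python3 -m pendant '[[[0,0,0,0,0,-8.25,1],[0,0,0,0,0,-8.25,1],[0,0,0,0,0,-8.25,1],[0,0,0,0,0,-8.25,1],[3.5,-40,0,0,0,0,1],[3.5,-48,0,0,0,0,1],[3.5,-48,0,0,0,0,1],[3.5,-48,0,0,0,0,1]]]'
python3 -m pendant '[[[3.5,-50,0,0,0,0,1],[3.5,-50,0,0,0,0,1],[3.5,-50,0,0,0,0,1],[3.5,-50,0,0,0,0,1],[3.5,-50,0,0,0,0,1],[3.5,-50,0,0,0,0,1],[3.5,-50,0,0,0,0,1],[3.5,-48,0,0,0,0,1]]]'
python3 - <<'E'
from h import *
o=get_obs();im=grab_frame("wrist");print(o["tcp_pos"],o["ee_rot"],o["joint_positions"])
w=T("wrist",o);np.save("w3.npy",w[1]);cv2.imwrite("pics/w3.png",im[:,:,::-1])
print(proj(w,[[.493,-.302,.12],[.341,-.375,.12]]))
for c in blobs(im,(3,120,60),(18,255,255),60)[:6]:
    print(cv2.contourArea(c),cv2.boundingRect(c),cv2.minAreaRect(c),cv2.approxPolyDP(c,2,True)[:,0].tolist())
E
```

```text
time: 4.25
tcp_pos: [0.4994, 0.1176, 0.2112]
ee_rot: [[-0.965, -0.264, -0.002], [-0.264, 0.965, -0.001], [0.002, -0.0, -1.0]]
ft_force: [1.1, 0.4, -0.9]
width: 0.0252
grip_force: 30.0
time: 5.05
tcp_pos: [0.5772, -0.2727, 0.211]
ee_rot: [[-0.965, -0.263, -0.002], [-0.263, 0.965, 0.001], [0.002, 0.001, -1.0]]
ft_force: [0.9, 0.2, -0.8]
width: 0.025
grip_force: 30.0
[ 0.5772 -0.2727  0.211 ] [[-0.9647 -0.2633 -0.0023]
 [-0.2633  0.9647  0.0005]
 [ 0.0021  0.0011 -1.    ]] [-0.0362  0.3986  0.5421  1.4633 -0.2066  1.3393  2.3563]
[[ 315.3529  102.6894]
 [ 272.9738 -132.0842]]
```

View pics/w3.png

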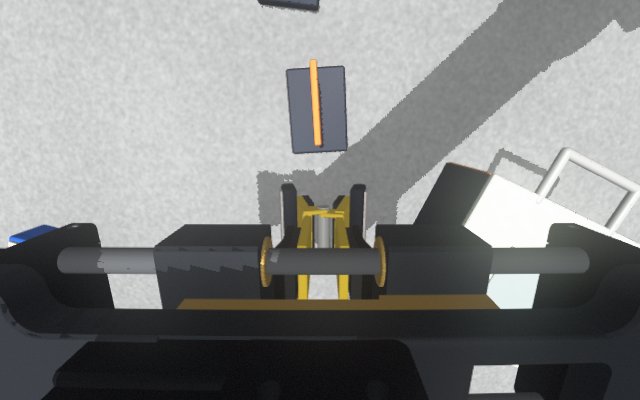

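The wrist picture shows the target plate's top edge as an orange bar from (313,60) to (318,145), with the clip jaws held below at (324,215) and the lid handle at the right. Now I fit the edge.

```bash
python3 - <<'E'
from h import *
im=cv2.imread("pics/w3.png")[:,:,::-1].copy()
w=(calibration("wrist"),np.load("w3.npy"));t,s=T("top"),T("scene")
cs=blobs(im[40:170,280:360],(3,150,120),(22,255,255),60)
for c in cs:
    c=c+[280,40];r=cv2.minAreaRect(c);print(cv2.contourArea(c),r)
    b=cv2.boxPoints(r);b=b[np.argsort(b[:,1])];e0,e1=b[:2].mean(0),b[2:].mean(0);print(e0,e1)
    p,q=plane(w,e0,.12),plane(w,e1,.12);print(p,q,"mid",(p+q)/2,"len",np.linalg.norm(p-q),"ang",np.degrees(np.arctan2(q[1]-p[1],q[0]-p[0])))
    print("tri",tri((w,e1),(t,(427,198.5))),tri((w,e0),(t,(435.5,224.5))),tri((w,e1),(s,(293,127.5))),tri((w,e0),(s,(307.5,117))))
    for l in b: print(plane(w,l,.12))
# held clip: yellow tip line, u centre
m=cv2.inRange(cv2.cvtColor(im,cv2.COLOR_RGB2HSV),np.array((20,100,80)),np.array((34,255,255)))[205:245]
xs=np.where(m.any(0))[0];print("clip cols",xs.min(),xs.max(), "dark strip?")
print("TCP line u",proj(w,[np.load("w3.npy")[:3,3]*0+[0.5772,-0.2727,0.211]])[0])
E
```

```text
clip cols 263 383 dark strip?
TCP line u [322.2421 241.2384]
```

```bash
python3 - <<'E'
from h import *
im=cv2.imread("pics/w3.png")[:,:,::-1].copy()
hsv=cv2.cvtColor(im,cv2.COLOR_RGB2HSV);print(hsv[100,308:325].tolist())
w=(calibration("wrist"),np.load("w3.npy"));t,s=T("top"),T("scene")
m=((hsv[...,1]>120)&(hsv[...,2]>120)&(hsv[...,0]<25)).astype(np.uint8);m[:45]=0;m[165:]=0;m[:,:290]=0;m[:,345:]=0
ys,xs=np.where(m);c=np.stack([xs,ys],1).astype(np.float32);print(len(c))
r=cv2.minAreaRect(c);print(r)
b=cv2.boxPoints(r);b=b[np.argsort(b[:,1])];e0,e1=b[:2].mean(0),b[2:].mean(0);print(e0,e1)
p,q=plane(w,e0,.12),plane(w,e1,.12);print(p,q,"mid",(p+q)/2,"len",np.linalg.norm(p-q),"ang",np.degrees(np.arctan2(q[1]-p[1],q[0]-p[0])))
print("tri",tri((w,e1),(t,(427,198.5))),tri((w,e0),(t,(435.5,224.5))),tri((w,e1),(s,(293,127.5))),tri((w,e0),(s,(307.5,117))))
for y in (65,80,100,120,140):
    x=np.where(m[y])[0];print(y,x.min(),x.max(),plane(w,(x.mean(),y),.12))
E
```

```text
[[114, 30, 126], [116, 30, 126], [114, 32, 129], [5, 49, 126], [15, 150, 242], [19, 143, 252], [20, 137, 252], [21, 134, 252], [21, 137, 252], [19, 142, 252], [13, 151, 201], [5, 73, 98], [150, 10, 76], [115, 28, 118], [113, 35, 130], [113, 32, 129], [115, 34, 129]]
619
((315.186767578125, 101.98833465576172), (84.460205078125, 7.360637664794922), 86.42366790771484)
[312.5525  59.8405] [317.821  144.1362]
[ 0.4609 -0.313   0.12  ] [ 0.5261 -0.2909  0.12  ] mid [ 0.4935 -0.3019  0.12  ] len 0.06878901566678956 ang 18.722728952843696
tri (array([ 0.5263, -0.2905,  0.1286]), np.float64(0.0007425361032167501)) (array([ 0.4595, -0.3136,  0.1127]), np.float64(5.7266491124462466e-05)) (array([ 0.5246, -0.2904,  0.1286]), np.float64(0.0010802954761223052)) (array([ 0.4614, -0.3131,  0.1198]), np.float64(0.00047845807101228944))
65 310 316 [ 0.4647 -0.3116  0.12  ]
80 311 317 [ 0.4757 -0.3078  0.12  ]
100 312 318 [ 0.491  -0.3029  0.12  ]
120 313 319 [ 0.5066 -0.2978  0.12  ]
140 314 321 [ 0.5227 -0.2921  0.12  ]
```

```bash
python3 -m pendant '[[[44,-3,0,0,0,0,1],[44.5,-3.2,0,0,0,-3,1],[0,0,0,0,0,0,1],[0,0,10,0,0,0,1],[0,0,15,0,0,0,1],[0,0,10,0,0,0,1],[0,0,0,0,0,0,1],[0,0,0,0,0,0,1]]]'
python3 - <<'E'
from h import *
o=get_obs();im=grab_frame("wrist");sc=grab_frame("scene");print(o["tcp_pos"],o["ee_rot"][:,1],o["joint_positions"])
sp=proj(T("scene"),[.4935,-.302,.13])[0].astype(int)
x,y=sp-[50,45];tp=proj(T("top"),[.4935,-.302,.13])[0].astype(int);print(sp,tp);tt=grab_frame("top");X,Y=tp-[50,30]
cv2.imwrite("pics/crop4.png",np.vstack([np.hstack([cv2.resize(sc[y:y+75,x:x+100,::-1],(400,300),interpolation=cv2.INTER_CUBIC),cv2.resize(tt[Y:Y+75,X:X+100,::-1],(400,300),interpolation=cv2.INTER_CUBIC)]),cv2.resize(im[60:260,120:520,::-1],(800,300))[:, :800]]))
E
```

```text
time: 5.9
tcp_pos: [0.4942, -0.2998, 0.1773]
ee_rot: [[-0.949, -0.314, -0.001], [-0.314, 0.949, 0.0], [0.001, 0.001, -1.0]]
ft_force: [-0.7, 0.3, -0.9]
width: 0.0252
grip_force: 30.0
[ 0.4942 -0.2998  0.1773] [-0.314   0.9494  0.0005] [-0.0034  0.2794  0.5617  1.6769 -0.1559  1.2314  2.4832]
[299 120] [432 210]
```

View pics/crop4.png

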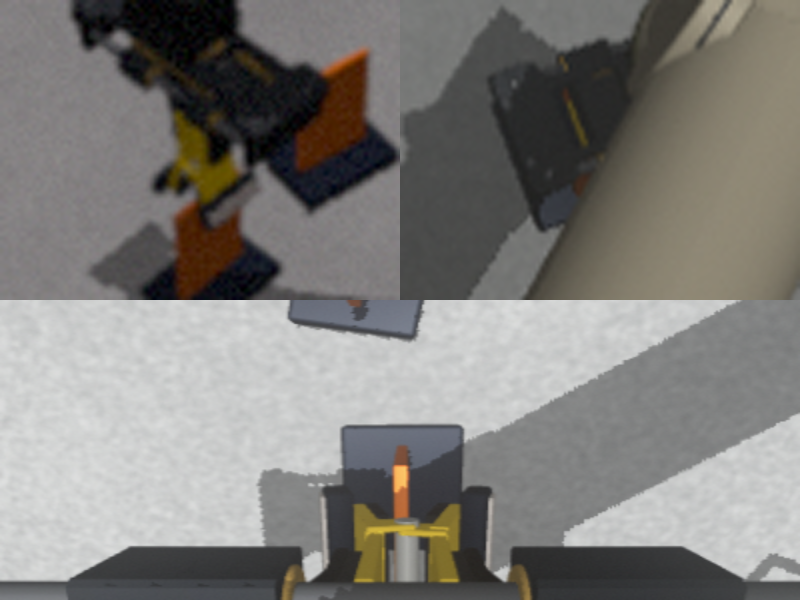

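The crop shows the open jaws straddling the plate, centred and parallel to it (plate at crop u≈402, clip at 406). I lower it on, with a 2 mm sideways correction.

```bash
python3 -m pendant '[[[1.4,-2,3,0,0,0,1],[0,0,6,0,0,0,1],[0,0,6,0,0,0,1],[0,0,6,0,0,0,1],[0,0,6,0,0,0,1],[0,0,5,0,0,0,1],[0,0,4,0,0,0,1],[0,0,0,0,0,0,1]]]'
```

```text
time: 6.85
tcp_pos: [0.493, -0.3023, 0.1413]
ee_rot: [[-0.95, -0.313, -0.001], [-0.313, 0.95, 0.0], [0.001, 0.001, -1.0]]
ft_force: [-0.1, -0.0, -0.8]
width: 0.025
grip_force: 30.0
```

```bash
python3 -m pendant '[[[0,0,0,0,0,0,0.3],[0,0,0,0,0,0,0.15],[0,0,0,0,0,0,0],[0,0,0,0,0,0,-0.2],[0,0,0,0,0,0,-0.6],[0,0,0,0,0,0,-1],[0,0,0,0,0,0,-1],[0,0,0,0,0,0,-1]]]'
python3 -m pendant '[[[0,0,-10,0,0,0,-1],[0,0,-25,0,0,0,-1],[0,0,-40,0,0,0,-1],[0,0,-40,0,0,0,-1],[-30,0,0,0,0,0,-1],[-40,0,0,0,0,0,-1],[-15,0,0,0,0,0,-1],[0,0,0,0,0,0,-1]]]'
python3 - <<'E'
from h import *
o=get_obs();im=grab_frame("wrist");sc=grab_frame("scene");print(o["tcp_pos"],o["joint_positions"])
w=T("wrist",o);np.save("w4.npy",w[1]);cv2.imwrite("pics/w4.png",im[:,:,::-1]);cv2.imwrite("pics/s4.png",sc[:,:,::-1])
sp=proj(T("scene"),[.4935,-.302,.13])[0].astype(int);x,y=sp-[40,30]
wp=proj(w,[.4935,-.302,.13])[0].astype(int);X,Y=np.maximum(wp-[64,48],0);print(sp,wp,(X,Y))
cv2.imwrite("pics/crop5.png",np.hstack([cv2.resize(sc[y:y+60,x:x+50,::-1],(400,480),interpolation=cv2.INTER_CUBIC),cv2.resize(im[Y:Y+120,X:X+100,::-1],(400,480),interpolation=cv2.INTER_CUBIC)]))
E
```

```text
time: 7.65
tcp_pos: [0.4933, -0.3025, 0.1421]
ee_rot: [[-0.95, -0.313, 0.0], [-0.313, 0.95, 0.0], [-0.0, -0.0, -1.0]]
ft_force: [-0.5, -0.0, 0.9]
width: 0.0756
grip_force: 0.0
time: 8.45
tcp_pos: [0.576, -0.2739, 0.2569]
ee_rot: [[-0.949, -0.317, -0.0], [-0.317, 0.949, 0.0], [0.0, 0.0, -1.0]]
ft_force: [-0.1, -1.2, 0.2]
width: 0.0874
grip_force: 0.0
[ 0.576  -0.2739  0.2569] [-0.0308  0.3724  0.5429  1.3976 -0.1913  1.4242  2.4026]
[299 120] [322 107] (np.int64(258), np.int64(59))
```

View pics/crop5.png

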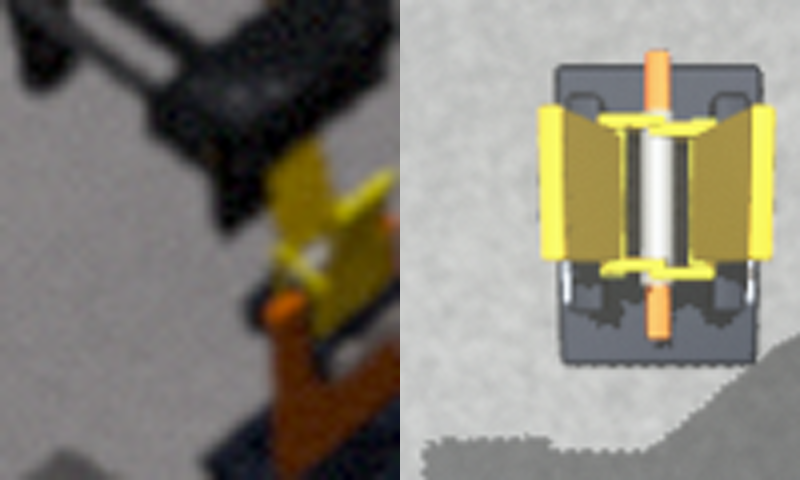

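The crop shows the clip standing upright on the plate, centred between the visible plate ends and in line with it. I check its height by triangulation, then turn the tool for the lid handle.

```bash
python3 - <<'E'
from h import *
w=(calibration("wrist"),np.load("w4.npy"));s=T("scene")
print("pivot",tri((w,(322.2,108.3)),(s,(298.4,121.3))))
E
python3 -m pendant '[[[0,0,0,0,0,8.2,-1],[0,0,0,0,0,8.2,-1],[0,0,0,0,0,8.2,-1],[0,0,0,0,0,8.2,-1],[0,0,0,0,0,8.2,-1],[0,0,0,0,0,8.2,-1],[0,0,0,0,0,8.2,-1],[0,0,0,0,0,8.2,-1]]]'
python3 -m pendant '[[[0,0,0,0,0,8.2,-1],[0,0,0,0,0,8.2,-1],[0,0,0,0,0,8.2,-1],[0,0,0,0,0,8.2,-1],[0,0,0,0,0,8.2,-1],[0,0,0,0,0,8.2,-1],[0,0,0,0,0,0,-1],[30,-26,0,0,0,0,-1]]]'
python3 -m pendant '[[[30,-26,0,0,0,0,-1],[30,-26,0,0,0,0,-1],[30,-26,0,0,0,0,-1],[31,-26,0,0,0,0,-1],[0,0,0,0,0,0,-1],[0,0,0,0,0,0,-1],[0,0,0,0,0,0,-1],[0,0,0,0,0,0,-1]]]'
python3 - <<'E'
from h import *
o=get_obs();im=grab_frame("wrist");print(o["tcp_pos"],o["ee_rot"],o["joint_positions"])
w=T("wrist",o);np.save("w5.npy",w[1]);cv2.imwrite("pics/w5.png",im[:,:,::-1])
print(proj(w,[[.4764,.0243,.105],[.4674,-.063,.105]]))
E
```

```text
pivot (array([ 0.4962, -0.3025,  0.1298]), np.float64(0.0022620413504011454))
time: 9.35
tcp_pos: [0.5727, -0.277, 0.2578]
ee_rot: [[-0.672, 0.741, 0.001], [0.741, 0.672, 0.0], [-0.0, 0.001, -1.0]]
ft_force: [-0.5, 1.2, -0.3]
width: 0.0869
grip_force: 0.0
time: 10.15
tcp_pos: [0.5505, -0.2473, 0.2565]
ee_rot: [[0.116, 0.993, -0.002], [0.993, -0.116, -0.004], [-0.004, -0.001, -1.0]]
ft_force: [-1.2, 1.8, 1.0]
width: 0.0869
grip_force: 0.0
time: 10.95
tcp_pos: [0.4622, -0.1124, 0.2569]
ee_rot: [[0.115, 0.993, -0.0], [0.993, -0.115, -0.001], [-0.001, -0.0, -1.0]]
ft_force: [-0.4, 0.1, -0.5]
width: 0.0868
grip_force: 0.0
[ 0.4622 -0.1124  0.2569] [[ 0.1152  0.9933 -0.0005]
 [ 0.9933 -0.1152 -0.0011]
 [-0.0011 -0.0003 -1.    ]] [-0.779  -0.092   0.8866  1.8235  0.0737  1.3772 -0.0241]
[[321.3767  57.7141]
 [322.4129 144.8336]]
```

View pics/w5.png

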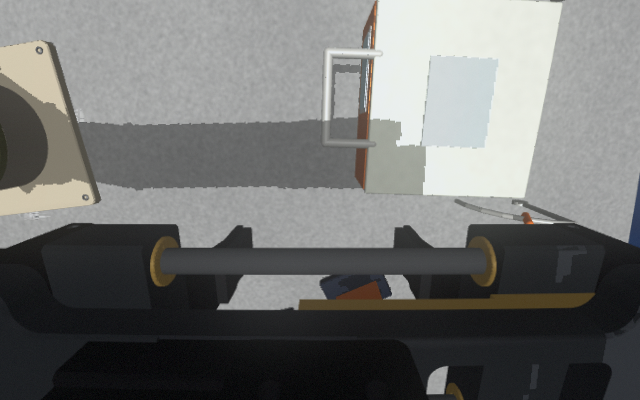

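The wrist picture shows the lid handle: its bar runs from (328,52) to (326,143), with rods to the white lid at rows 52 and 143, and the far foot of the bracket lies below. Now I locate the bar by its bright edges and triangulate with the top view.

```bash
python3 - <<'E'
from h import *
g=cv2.imread("pics/w5.png",0).astype(float);w=(calibration("wrist"),np.load("w5.npy"));t=T("top");s=T("scene")
L=[]
for y in (65,75,85,95,105):
    r=g[y,312:345];x=np.where(r>r.min()+.55*(r.max()-r.min()))[0]+312;L.append((y,x.min(),x.max(),x.mean()))
print(L, g[85,315:345].astype(int).tolist(), g[132,315:345].astype(int).tolist(), g[40:65,345].astype(int).tolist(),g[130:155,345].astype(int).tolist())
gt=cv2.imread("pics/top0.png",0);print(gt[212:230,324].tolist())
P=[plane(w,(u,y),.105) for y,_,_,u in L];print(np.array(P))
a,b=plane(w,(328,54),.105),plane(w,(326.5,143),.105);print(a,b,(a+b)/2,np.linalg.norm(a-b))
print(tri((w,(328,54)),(t,(307.2,219))),tri((w,(326.5,143)),(t,(340.4,223))))
print(tri((w,(328,54)),(s,(356,204))),tri((w,(326.5,143)),(s,(346,180))))
# hinge-side lid far edge corners, front edge
for uv in((377,2),(366,192),(526,196)):print(plane(w,uv,.109))
E
```

```text
[(65, np.int64(325), np.int64(330), np.float64(327.5)), (75, np.int64(325), np.int64(330), np.float64(327.5)), (85, np.int64(325), np.int64(329), np.float64(327.0)), (95, np.int64(324), np.int64(329), np.float64(326.5)), (105, np.int64(324), np.int64(329), np.float64(326.5))] [161, 160, 158, 159, 161, 164, 166, 140, 153, 179, 200, 227, 235, 222, 200, 179, 161, 125, 113, 159, 171, 169, 165, 162, 160, 162, 167, 166, 165, 163] [103, 104, 103, 105, 106, 108, 102, 108, 120, 127, 138, 141, 133, 125, 116, 106, 108, 107, 107, 106, 107, 109, 109, 109, 108, 108, 109, 109, 109, 111] [166, 166, 165, 164, 166, 167, 167, 160, 174, 196, 209, 230, 236, 227, 204, 178, 156, 132, 113, 154, 163, 164, 166, 168, 169] [109, 109, 109, 110, 110, 107, 106, 103, 107, 119, 126, 136, 148, 142, 130, 119, 108, 98, 103, 104, 107, 107, 107, 106, 105]
[120, 120, 122, 121, 122, 122, 131, 157, 154, 116, 84, 79, 105, 116, 116, 118, 121, 120]
[[ 0.4818  0.0167  0.105 ]
 [ 0.4808  0.0072  0.105 ]
 [ 0.4792 -0.0025  0.105 ]
 [ 0.4776 -0.0122  0.105 ]
 [ 0.4765 -0.0222  0.105 ]]
[0.4835 0.027  0.105 ] [ 0.4721 -0.0616  0.105 ] [ 0.4778 -0.0173  0.105 ] 0.08929013317060547
(array([0.4818, 0.0274, 0.0992]), np.float64(0.002127802261589025)) (array([ 0.4723, -0.0635,  0.0664]), np.float64(0.0001482127082574209))
(array([0.4834, 0.0265, 0.1075]), np.float64(1.6897529763313107e-05)) (array([ 0.4698, -0.0598,  0.1058]), np.float64(0.0028281943856962284))
[0.5357 0.0672 0.109 ]
[ 0.5102 -0.1203  0.109 ]
[ 0.6924 -0.1458  0.109 ]
```

```bash
python3 -m pendant '[[[32,1.5,0,0,0,0,0.15],[32,1.5,0,0,0,0,0.15],[32,1.6,0,0,0,1,0.15],[0,0,20,0,0,0,0.15],[0,0,20,0,0,0,0.15],[0,0,20,0,0,0,0.15],[0,0,20,0,0,0,0.15],[0,0,10,0,0,0,0.15]]]'; python3 -c "
from h import *
print(get_obs()['joint_positions'])"
```

```text
time: 11.8
tcp_pos: [0.477, -0.0171, 0.1652]
ee_rot: [[0.132, 0.991, -0.002], [0.991, -0.132, -0.002], [-0.002, -0.002, -1.0]]
ft_force: [0.3, -0.3, -0.0]
width: 0.0388
grip_force: 0.0
[-0.8429  0.0309  0.8082  1.9477 -0.0222  1.1752 -0.1588]
```

```bash
python3 -m pendant '[[[0,0.8,15,0,0,0,0.15],[0,0,15,0,0,0,0.15],[0,0,12,0,0,0,0.15],[0,0,10,0,0,0,0.15],[0,0,10,0,0,0,0.15],[0,0,10,0,0,0,0.15],[0,0,7,0,0,0,0.15],[0,0,0,0,0,0,0.15]]]'; python3 -c "
from h import *
o=get_obs();c,w=T('wrist',o);im=grab_frame('wrist');cv2.imwrite('pics/w6.png',im[:,:,::-1]);print(o['joint_positions'],o['ft_force'])"
```

```text
time: 12.6
tcp_pos: [0.4778, -0.0164, 0.0872]
ee_rot: [[0.131, 0.991, -0.001], [0.991, -0.131, -0.0], [-0.001, -0.001, -1.0]]
ft_force: [-0.9, -0.2, 0.8]
width: 0.0368
grip_force: 0.0
[-0.804   0.1651  0.8081  2.0308 -0.1409  1.0021 -0.058 ] [-0.9033 -0.2171  0.7948]
```

No contact on the way down, so I close on the bar.

```bash
python3 -m pendant '[[[0,0,0,0,0,0,0.4],[0,0,0,0,0,0,0.6],[0,0,0,0,0,0,0.8],[0,0,0,0,0,0,1],[0,0,0,0,0,0,1],[0,0,0,0,0,0,1],[0,0,0,0,0,0,1],[0,0,0,0,0,0,1]]]'
```

```text
time: 13.45
tcp_pos: [0.4773, -0.0161, 0.0877]
ee_rot: [[0.131, 0.991, -0.002], [0.991, -0.131, 0.0], [0.0, -0.002, -1.0]]
ft_force: [-5.9, 2.1, 1.9]
width: 0.009
grip_force: 30.0
```

Gripped (10 mm bar, 30 N). I lift along the arc of radius 228 mm, 20° first.

```bash
python3 -m pendant '[[[0,-0.6,-10,0,0,0,1],[0,0.6,-9.9,0,0,0,1],[0,1.1,-9.9,0,0,0,1],[0,1.5,-9.8,0,0,0,1],[0,1.9,-9.8,0,0,0,1],[0,2.4,-9.7,0,0,0,1],[0,2.8,-9.5,0,0,0,1],[0,3.2,-9.4,0,0,0,1]]]'
```

```text
time: 14.25
tcp_pos: [0.4902, -0.018, 0.1666]
ee_rot: [[0.131, 0.991, -0.002], [0.991, -0.131, 0.0], [0.0, -0.002, -1.0]]
ft_force: [-7.8, 1.7, -0.8]
width: 0.0087
grip_force: 30.0
```

```bash
python3 -m pendant '[[[0,2.6,-9.3,0,0,0,1],[0,4,-9.1,0,0,0,1],[0,4.4,-8.9,0,0,0,1],[0,4.8,-8.7,0,0,0,1],[0,5.2,-8.5,0,0,0,1],[0,5.5,-8.3,0,0,0,1],[0,5.9,-8,0,0,0,1],[0,6.2,-7.8,0,0,0,1]]]'
python3 -m pendant '[[[0,6.1,-7.5,0,0,0,1],[0,6.9,-7.2,0,0,0,1],[0,7.2,-6.9,0,0,0,1],[0,7.5,-6.6,0,0,0,1],[0,7.8,-6.2,0,0,0,1],[0,8,-5.9,0,0,0,1],[0,8.3,-5.5,0,0,0,1],[0,8.5,-5.2,0,0,0,1]]]'
python3 -m pendant '[[[0,0,0,0,0,0,1],[0,0,0,0,0,0,1],[0,0,0,0,0,0,1],[0,0,0,0,0,0,1],[0,0,0,0,0,0,1],[0,0,0,0,0,0,1],[0,0,0,0,0,0,1],[0,0,0,0,0,0,1]]]'
python3 - <<'E'
from h import *
o=get_obs();print(o["tcp_pos"],o["ft_force"],o["joint_positions"])
for n in("wrist","scene","top"):cv2.imwrite(f"pics/{n}7.png",grab_frame(n)[:,:,::-1])
g=o["tcp_pos"]-0.019*o["ee_rot"][:,2]
ex=np.array([.991,-.132,0]);a=np.array([.4767,-.0165,.105])
d=g-a;H=0.228;px=d@ex-H;print("grasp",g,"radius",np.hypot(px,d[2]),"angle",np.degrees(np.arctan2(d[2],-px)))
E
```

```text
time: 15.05
tcp_pos: [0.5277, -0.0235, 0.2356]
ee_rot: [[0.132, 0.991, -0.005], [0.991, -0.132, 0.001], [0.0, -0.005, -1.0]]
ft_force: [-16.7, -0.2, 10.0]
width: 0.0091
grip_force: 30.0
time: 15.85
tcp_pos: [0.5893, -0.0325, 0.2883]
ee_rot: [[0.132, 0.991, 0.001], [0.991, -0.132, -0.001], [-0.0, 0.001, -1.0]]
ft_force: [-10.9, -2.6, 13.5]
width: 0.0087
grip_force: 30.0
time: 16.65
tcp_pos: [0.5893, -0.0325, 0.2882]
ee_rot: [[0.133, 0.991, 0.002], [0.991, -0.133, -0.001], [-0.001, 0.002, -1.0]]
ft_force: [-9.6, -3.1, 13.4]
width: 0.0092
grip_force: 30.0
[ 0.5893 -0.0325  0.2882] [-9.6302 -3.1177 13.4347] [-0.7019  0.2847  0.8507  1.4924 -0.2135  1.4593  0.0191]
grasp [ 0.5893 -0.0325  0.3072] radius 0.2322533512641274 angle 60.521297307836136
```

```bash
python3 - <<'E'
from h import *
s,t=T("scene"),T("top")
ex=np.array([.9912,-.1323,0]);ey=np.array([.1323,.9912,0]);ez=np.array([0,0,1.])
h=np.array([.4767,-.0170,.105])+.228*ex;print("hinge",h)
for nm,cam in(("scene",s),("top",t)):
    g=cv2.imread(f"pics/{nm}7.png");hsv=cv2.cvtColor(g,cv2.COLOR_BGR2HSV)
    pr=lambda th,r,y,n=4:proj(cam,h+y*ey+ex*(-r*np.cos(th)+n/1e3*np.sin(th))+ez*(r*np.sin(th)+n/1e3*np.cos(th)))[0]
    for d in(50,55,60,65,70):print(nm,d,pr(np.radians(d),.184,.1),pr(np.radians(d),.184,-.1),"far",pr(np.radians(d),0,.1),pr(np.radians(d),0,-.1))
    g0=cv2.cvtColor(g,cv2.COLOR_BGR2GRAY)
    for y in(.08,.06,-.06,-.08):   # brightness along the lid's plane lines from r=.13 to .22 at 60deg
        print(y,[int(g0[tuple(np.round(pr(np.radians(60),r/1e3,y)).astype(int)[::-1])]) for r in range(140,216,4)])
    m=((hsv[...,1]<45)&(hsv[...,2]>150)).astype(np.uint8)
    cs=cv2.findContours(m,cv2.RETR_EXTERNAL,cv2.CHAIN_APPROX_NONE)[0]
    c0=pr(np.radians(60),.12,0)
    for c in cs:
        if cv2.contourArea(c)>300 and cv2.pointPolygonTest(c,tuple(map(float,c0)),True)>-30:print(cv2.contourArea(c),cv2.approxPolyDP(c,2.5,True)[:,0].tolist())
E
```

```text
hinge [ 0.7027 -0.0472  0.105 ]
scene 50 [326.4302 207.426 ] [299.7106 146.5733] far [284.7922 247.0711] [262.9466 187.9114]
scene 55 [321.5043 207.1164] [294.9473 145.7795] far [284.7242 247.1402] [262.8865 187.9846]
scene 60 [316.1904 207.1389] [289.8495 145.3272] far [284.6655 247.209 ] [262.8353 188.0585]
scene 65 [310.5325 207.5017] [284.4604 145.2293] far [284.6166 247.2771] [262.7935 188.1323]
scene 70 [304.5815 208.2089] [278.8284 145.4944] far [284.5777 247.3438] [262.7613 188.2057]
0.08 [135, 139, 138, 139, 139, 142, 138, 139, 140, 153, 187, 187, 162, 82, 34, 25, 36, 30, 28]
0.06 [101, 101, 102, 101, 105, 103, 104, 103, 105, 105, 112, 109, 95, 39, 6, 12, 9, 5, 8]
-0.06 [145, 138, 122, 92, 60, 54, 74, 101, 132, 149, 147, 179, 145, 77, 20, 20, 28, 24, 17]
-0.08 [12, 21, 30, 59, 77, 40, 19, 19, 25, 18, 58, 122, 163, 107, 80, 14, 18, 29, 23]
top 50 [288.6119 160.3634] [371.6542 170.4002] far [297.4485 131.959 ] [370.0837 140.7024]
top 55 [289.1036 154.1056] [372.6638 164.1961] far [297.4627 131.9171] [370.0802 140.6583]
top 60 [289.6747 147.5958] [373.6581 157.7281] far [297.47
[... 623 characters left out ...]
62], [331, 166], [325, 169], [323, 165], [325, 169], [321, 176], [326, 196], [319, 199], [322, 201], [319, 203], [322, 203], [321, 209], [315, 216], [314, 223], [317, 223], [312, 231], [311, 254], [308, 255], [311, 259], [306, 265], [306, 289], [303, 290], [299, 313], [309, 316], [313, 313], [314, 290], [318, 284], [315, 283], [319, 277], [316, 270], [321, 264], [318, 256], [322, 254], [318, 253], [321, 248], [322, 252], [320, 244], [324, 243], [320, 242], [323, 240], [321, 233], [325, 234], [322, 225], [327, 220], [323, 222], [325, 206], [327, 208], [325, 203], [329, 196], [326, 192], [330, 190], [325, 186], [329, 184], [326, 183], [330, 176], [324, 170], [328, 167], [332, 171], [331, 163]]
```

```bash
python3 - <<'E'
from h import *
from scipy.ndimage import map_coordinates
s=T("scene");ex=np.array([.9912,-.1323,0]);ey=np.array([.1323,.9912,0]);ez=np.array([0,0,1.])
h=np.array([.4767,-.0170,.105])+.228*ex
def P(th,r,y,n):
    th=np.radians(th);return proj(s,h+y*ey+ex*(-r*np.cos(th)+n*np.sin(th))+ez*(r*np.sin(th)+n*np.cos(th)))[0]
def prof(img,line,sg=.7):
    g=cv2.GaussianBlur(cv2.cvtColor(img,cv2.COLOR_BGR2GRAY),(0,0),sg).astype(float);return map_coordinates(g,[line[:,1],line[:,0]],order=1)
g7=cv2.imread("pics/scene7.png");g0=cv2.imread("pics/scene0.png")
N=np.array([.92,-.39])
def edge(img,th,ys,n,tag):
    out=[]
    for y in ys:
        c=P(th,.184,y,n);q=np.arange(-7,7.01,.25);v=prof(img,c+q[:,None]*N);d=np.diff(v);i=np.argmin(d);out.append((y,round(q[i]+.125,2),int(v[max(i-4,0)]),int(v[min(i+5,len(v)-1)])))
    print(tag,out)
ys=(.09,.08,.07,.06,.05,-.05,-.06,-.07,-.08)
edge(g7,60,ys,-.004,"open, px off from 60deg (n=-4 edge)")
for th in(58,62):print(th,[round(float((P(th,.184,y,-.004)-P(60,.184,y,-.004))@N),2) for y in(.08,-.08)])
# side edge, +y
S=np.array([.617*0+.786,.617])
for r in(.17,.15,.13,.11,.09):
    c=P(60,r,.1,.004);q=np.arange(-6,8.01,.5);v=prof(g7,c+q[:,None]*S);print(r,v.astype(int).tolist())
for th in(58,62):print(th,float((P(th,.15,.1,.004)-P(60,.15,.1,.004))@S))
# check of method on shut lid: front edge
edge(g0,0,(.08,.07,-.07,-.08),.004,"shut")
for y in(.09,.08):
    print(P(0,.184,y,.004))
E
```

```text
open, px off from 60deg (n=-4 edge) [(0.09, np.float64(3.12), 167, 69), (0.08, np.float64(0.88), 134, 55), (0.07, np.float64(-1.62), 148, 70), (0.06, np.float64(-0.38), 86, 28), (0.05, np.float64(-0.88), 93, 33), (-0.05, np.float64(2.88), 60, 26), (-0.06, np.float64(0.12), 150, 54), (-0.07, np.float64(0.12), 53, 22), (-0.08, np.float64(-0.12), 56, 28)]
58 [1.91, 1.79]
62 [-1.98, -1.85]
0.17 [139, 139, 140, 141, 141, 141, 140, 138, 137, 132, 125, 118, 111, 106, 106, 109, 113, 116, 118, 118, 118, 117, 117, 116, 116, 116, 115, 114, 112]
0.15 [137, 137, 137, 138, 138, 137, 137, 136, 133, 128, 121, 113, 107, 105, 106, 109, 112, 115, 117, 118, 118, 117, 116, 115, 115, 115, 115, 115, 116]
0.13 [136, 136, 136, 136, 136, 136, 136, 135, 132, 128, 120, 111, 105, 101, 102, 106, 110, 113, 115, 116, 117, 117, 118, 118, 118, 119, 119, 119, 120]
0.11 [135, 135, 134, 135, 135, 135, 135, 134, 131, 125, 119, 111, 106, 104, 107, 110, 113, 116, 118, 118, 118, 119, 119, 119, 119, 119, 120, 120, 120]
0.09 [135, 135, 135, 135, 134, 133, 133, 131, 127, 123, 116, 111, 108, 108, 109, 111, 113, 113, 114, 116, 120, 126, 132, 135, 134, 133, 130, 125, 121]
58 1.3400214199077234
62 -1.3457119494708558
shut [(0.08, np.float64(-1.62), 187, 134), (0.07, np.float64(-1.38), 188, 135), (-0.07, np.float64(-0.62), 187, 137), (-0.08, np.float64(-0.38), 182, 133)]
[348.0581 221.9862]
[346.6925 219.0008]
```

The lid edge in the scene view fits 60° to within about 1°. The bar is still gripped and the pose is steady, so I hand in.

```bash
python3 -c "
from bench import *
o=get_obs();print(o['time'],o['tcp_pos'],o['width'],o['grip_force'],abs(o['joint_velocities']).max());print(close_job())"
```

```text
16.8 [ 0.58933506 -0.03248154  0.28817755] 0.009099152459126986 29.99336153268814 0.002765140403026444
the job is handed in; nothing more can be done
None
```

The lamp is clipped upright on the middle of the far bracket's plate, with its pivot about 10 mm above the top edge. The fingers are holding the lid at 60° within about 1°, and the job was handed in at 16.8 s.

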